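Set a circuit board over the break edge and drop the hold-down bar

TASK

Get the circuit board in the depanelling jig ready for snapping off its waste strip. With the fingertips, push the board along its guides until the waste strip hangs out past the jig's steel edge and the white score line lies right over that edge; then push the raised hold-down bar over so that it comes down and rests on the board. Only push, without lifting or tipping anything, leave the parts standing around where they are, and take the hand away at the end.

Things in the scene. Friction and masses are not known exactly. Their poses are not given: they have to be found in the camera images.
- jig: depanelling jig bolted to the bench: bed 205 (x) x 125 (y) mm, dark flat top 34 mm above the bench, on a grey base 140 mm wide. Origin: centre of the underside, on the bench. Its -x axis runs along the guides to the bright steel edge at the front end (roughly to the robot's right). Two aluminium rails on the bed, x -77.5 to 102.5 mm, 12 wide, 6 high, inner faces at y = +-46.5 mm; rear end open
- jig_edge (a point): middle of the steel break edge, at bed level: jig frame (-102.5, 0, 34) mm; axes as the jig's. Ahead of it is only air above the bench
- board: green circuit board 140 (x) x 90 (y) x 3.2 mm, 0.1 to 0.25 kg, flat on the bed between the rails with 1.5 mm play each side, axes nearly as the jig's, 40 to 85 mm short of its place at the start. Origin: centre of the underside. Front 30 mm (x -70 to -40) is the waste strip. A bright can 6 mm high stands on it; the zone x -40 to -20 mm is bare, for the bar
- board_score (a point): middle of the white score line across the top of the board, board frame (-40, 0, 3.2) mm; axes as the board's. In place when it stands right over jig_edge
- board_rear (a point): middle of the board's rear edge, at its top: board frame (70, 0, 3.2) mm. Here stands a black box header along the edge: y -42 to 42 mm, x 60 to 70 mm (its rear face flush with the board's rear edge), top 12.2 mm above the board's underside: a face to push on
- hold_bar (a joint): angle of the hold-down bar, rad: 0 level, resting on the board; pi/2 upright; starts at 1.45 to 1.7, stop at 1.8. Steel, 0.3 kg, 13 mm wide (jig x), 12 mm thick. The hinge is stiff and damped: above about 1.1 rad the bar stays where it is left; pushed to 0.9 or less it sinks by its own weight within 3 s
- bar_hinge (a point): hinge axis of the bar, parallel to the jig's x: jig frame (-92, -66, 45.2) mm; axes as the jig's. The closed bar points from here along the jig's +y; raised it points up and is closed by pushing it towards +y. The hinge cheeks reach 53 mm above the bench
- bar_grip (a point): centre of the bar's red grip, 136 mm from the hinge axis; the grip is 19 mm in diameter and ends 150 mm from the axis
- cable_plug: brown round cable plug standing on end, 35 mm across, 71 mm tall; bystander. Origin: centre of its underside
- receptacle: brown square-flange connector, 36 x 36 x 21 mm; bystander. Origin: centre of its underside
- dry_cell: dark blue dry cell with a pale band, standing, 26 mm across, 50 mm high; bystander. Origin: centre of its underside
- black_tape: roll of black tape lying flat, 62 mm across, 19 mm high; bystander. Origin: centre of its underside
- grey_cap: grey-brown knurled dust cap, 26 mm across, 14 mm high; bystander. Origin: centre of its underside

How it is judged:
On the way, in this order (a step that is already met when the one before it is completed fails the run):
1. the board is at rest with its score line over the steel edge (within 3 mm), the bar still raised (x of board_score in the frame of jig_edge between -0.003 and 0.003 m and linear speed of board below 0.004 m/s and value of joint hold_bar above 1.1 rad), for 0.3 s.
2. the bar has come down on the board (value of joint hold_bar below 0.03 rad and contact force between hold_bar and board above 0.4 N), for 0.2 s.
At the end, for the whole second after the job is handed in: The board lies flat and at rest between the guides with its score line over the steel edge (within 3 mm), square to it (within 0.05 rad), and the hold-down bar lies level (below 0.03 rad) and bears on it (more than 0.4 N) (all of step 2 and x of board_score in the frame of jig_edge between -0.003 and 0.003 m and y of board_score in the frame of jig_edge between -0.004 and 0.004 m and z of board in the frame of jig between 0.032 and 0.036 m and angle between the x axis of board and the x axis of jig, either way round below 0.05 rad and angle between board's own z axis and vertical below 0.03 rad and linear speed of board below 0.004 m/s); the robot touches nothing.
It fails at once if the board is lifted more than 6 mm off the bed or tipped (z of board in the frame of jig above 0.04 m or angle between board's own z axis and vertical above 0.1 rad).
It fails at once if a bystander is shifted by more than 15 mm or lifted (distance of any of cable_plug, receptacle, dry_cell, black_tape, grey_cap from where it was at the start of the episode above 0.015 m).
It also fails if it takes over 48 s, if anything falls off the work surface, if the arm or the gripper's body presses on something with over 40 N, if the wrist force passes 120 N, or if a joint passes its speed limit or range.

ROBOT

A 6-joint arm with a two-finger parallel gripper is mounted at the origin on a cart in front of the work surface, level with it; the furniture and walls round the work are solid. World frame = base frame: x ahead of the robot, y to its left, z up, the work surface at z = 0. Lengths are in m, angles in rad, forces in N, time in s.
With the tool pointing down it reaches from about 0.275 to 0.775 m from the base axis. Payload 14.6 kg.
Tool frame: the origin (TCP) lies at the very end of the fingers, on their centre line; the grasp point (between the pads) lies 19 mm behind it; z points along the fingers, y is the line along which they close (so a half turn about z gives the same grasp; the last joint's range is limited). The gripper opens to 85 mm and grips with 20 to 120 N. Pads are 22 mm wide; open, the fingers measure 114 mm over their backs; the gripper's body (76 mm by 85 mm) begins 54 mm behind the grasp point. The pads swing forward as they close: fully open they stand 13 mm farther back than shut.
Start: joints at [0.979, 0.263, -0.048, 1.259, 0, 1.415], TCP at [0.222, 0.476, 0.231] pointing down, gripper open.
Joint ranges: [-2.65, 2.65], [-0.89, 1.7], [-1.18, 1.37], [-2.13, 2.11], [-1.35, 1.29], [-3.14, 3.14]. Speed limits (rad/s): [1.89, 1.89, 2.57, 2.79, 3.14, 3.14].

INTERFACE

Orientations are given as a rotation vector (axis times angle).
In Python, from plant import arm gives the robot as it stands.
- The arm moves only by the tool send_rows, never from a script. Its argument "series" is a list of rows, each an object of numbers: "hand": the opening in per cent of the stroke, from 0 (shut) to 100 (fully open); "x", "y", "z": the shift along the tool's x, y, z in m; "wx", "wy", "wz": the turn, a rotation vector about the tool's x, y, z in rad. In form: [{"hand": .., "x": .., "y": .., "z": .., "wx": .., "wy": .., "wz": ..}, ...]. A call has 1 to 5 rows; each row is the pose to reach, as a shift and turn from the pose commanded when the call began, along the tool's axes at that moment; what a row does not reach only later rows make up. A row lasts 1/10 s, in which the tool goes at most 50 mm and 8.59 degrees, less where a joint would pass 70% of its speed; a pose out of reach is approached as far as the arm can. A call with a gripper value outside its range is refused whole. The fingers move at their own pace and stop on an object; the grip force is fixed at half the most. Time passes only in rows, so rows that repeat a pose let the fingers close. It gives the time, the measured TCP pose, the force, the opening and the grip force at its end, in the units of the state.
- arm.state(): the state, without advancing time (a new reading comes with each control period).
- arm.capture(name): name is "scene" or "top" or "wrist"; returns a dict with "pixels" (400x640x3 uint8, red, green, blue), "K" (3x3 intrinsics, pixels), "rvec" (rotation vector, rad) and "tvec" (3), from world to camera coordinates, as OpenCV has them. Camera axes: x right, y down, z forward; pixel columns grow to the right and rows downward; lengths in m; the calibration is good to about 2 mm. A picture is of the moment at which its call begins. There is no depth.
- arm.hand_in(): hands the job in; it is judged then, once.
The state is a dict: "time_s": time; "joint_positions": joint angles; "qvel": joint speeds; "joint_torque": joint torques, N m; "position": TCP position; "tool_rot": TCP orientation; "contact_force": force on the tool from outside, world axes, zero at the start; "moment": the same for the moment, N m; "grip_width": finger opening in m; "grip_force": force on a finger pad.
Only numpy, scipy, OpenCV 4.12 (cv2) and the standard library are available. Lean on these libraries where they do the work, as an engineer would, in place of code of your own. Each camera call takes 0.05 s, during which the arm holds its last target. There are 200 camera calls.

## Working session

There is one attempt and no reset: what is moved stays moved. The work goes in short steps, Python scripts to look and compute and a tool call to move; the robot and the scene stay as the last step left them, time stands still between calls to the robot, and variables do not carry over. Pictures are saved under pics/ and viewed, at most 13 in all, crops included, and the job is handed in when it is done.

Besides the shell and the picture viewer there is one more tool, called as name(argument=value, ...) on one line, values as JSON. send_rows: Moves the arm, as the interface text tells. Its arguments: {"type":"object","properties":{"series":{"type":"array","items":{"type":"object","properties":{"hand":{"type":"number"},"x":{"type":"number"},"y":{"type":"number"},"z":{"type":"number"},"wx":{"type":"number"},"wy":{"type":"number"},"wz":{"type":"number"}}}}},"required":["series"]}

```bash
ls; mkdir -p pics; python3 - <<'E'
from plant import arm
import cv2
s=arm.state();print(s)
for n in("scene","top"):
    c=arm.capture(n);cv2.imwrite(f"pics/{n}0.png",c["pixels"][:,:,::-1]);print(n,c["K"],c["rvec"],c["tvec"])
E
```

```text
pics
{'time_s': 0.0, 'joint_positions': array([ 9.78691979e-01,  2.63506291e-01, -4.89528526e-02,  1.25939501e+00,
        1.99543837e-07,  1.41549967e+00]), 'qvel': array([ 5.92093156e-05,  3.40471778e-05, -3.43388566e-04, -2.90854054e-04,
        2.58788905e-05, -1.32664455e-03]), 'joint_torque': array([ 1.09468201e-04, -6.37617159e+01,  3.84569907e+01,  1.36316646e-02,
        2.13532871e-05, -4.34048002e-05]), 'position': array([0.22194462, 0.47546789, 0.23082788]), 'tool_rot': array([-6.80610302e-01, -3.06658510e+00,  1.54664690e-03]), 'contact_force': array([-0.74537715, -0.04823606,  0.22066192]), 'moment': array([ 0.00346575, -0.03396441,  0.02427931]), 'grip_force': 0.0, 'grip_width': 0.08542102490301698}
scene [[492.42291994   0.         331.35044558]
 [  0.         492.42291994 200.6188438 ]
 [  0.           0.           1.        ]] [ 2.03948065 -0.87190169  0.46670592] [-0.37617942  0.26911496  0.83475373]
top [[515.85649363   0.         320.19388487]
 [  0.         515.85649363 204.73756276]
 [  0.           0.           1.        ]] [ 2.08714426 -2.10964121  0.24789128] [-0.02626216  0.53628479  1.0639189 ]
```

View pics/scene0.png

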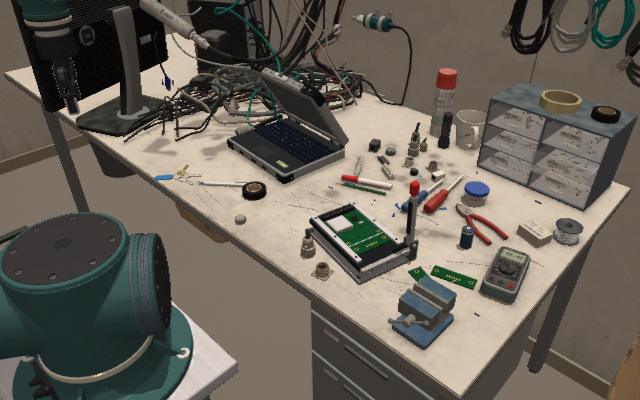

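View pics/top0.png

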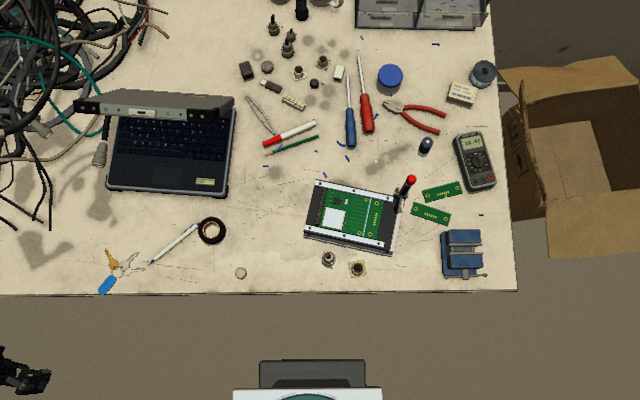

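The scene view shows the jig near (365,240) with the raised bar at (413,215). In the top view the jig is at (352,215), the steel edge is to the right at about (395,220), and the bar is at the far right corner, with its red grip at (411,180). Next I'll zoom in on the top view and measure the corners.

```bash
python3 - <<'E'
import cv2
a=cv2.imread("pics/top0.png")[165:285,290:450]
cv2.imwrite("pics/top0c.png",cv2.resize(a,None,fx=5,fy=5,interpolation=cv2.INTER_CUBIC))
a=cv2.imread("pics/scene0.png")[170:290,290:450]
cv2.imwrite("pics/scene0c.png",cv2.resize(a,None,fx=5,fy=5,interpolation=cv2.INTER_CUBIC))
E
```

```text
(no output)
```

View pics/top0c.png

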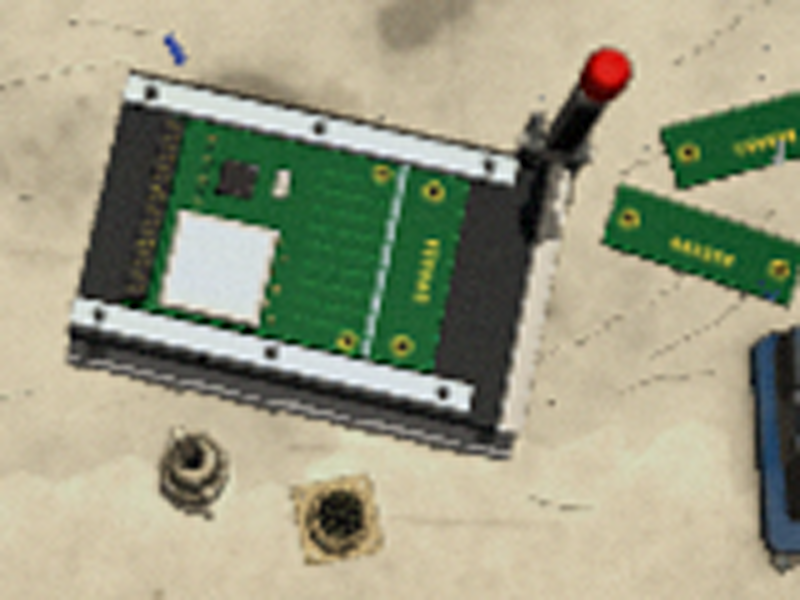

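View pics/scene0c.png

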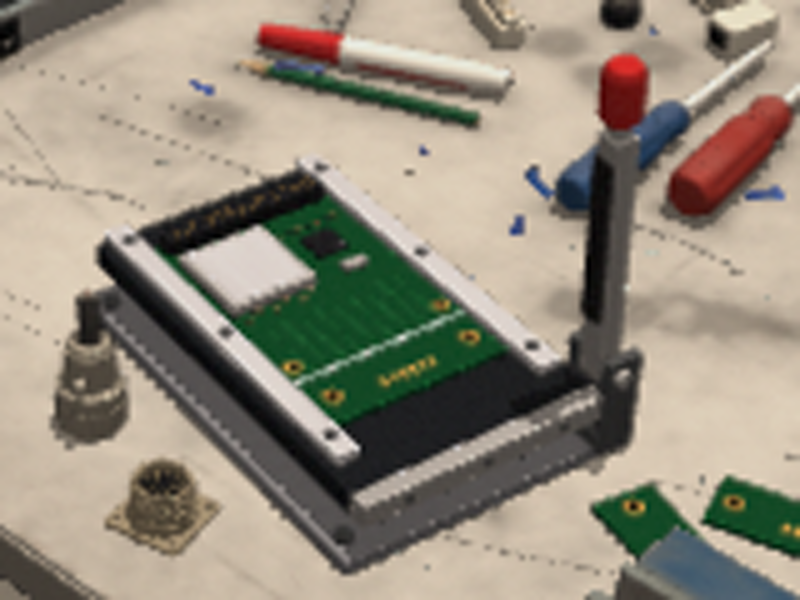

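Top crop, at 5x with offset (290,165): the rail top corners are at (131,72), (522,157), (513,187), (474,384), (468,411), (70,323) and (79,298). The score line runs from (405,167) to (369,355). The scene crop shows the header at the rear, the bar standing about upright and the plug beside the jig. Next I'll fit the jig pose.

```bash
cat > h.py <<'E'
import numpy as np, cv2
from plant import arm
def ray(c,uv,z):
    R=cv2.Rodrigues(np.array(c["rvec"]))[0];t=np.array(c["tvec"]);o=-R.T@t
    uv=np.atleast_2d(uv).astype(float)
    d=np.c_[uv,np.ones(len(uv))]@np.linalg.inv(c["K"]).T@R
    return o+d*((z-o[2])/d[:,2])[:,None]
def fit(P,Q): # rigid 2d P(model)->Q
    a,b=P.mean(0),Q.mean(0);H=(P-a).T@(Q-b)
    th=np.arctan2(H[0,1]-H[1,0],H[0,0]+H[1,1]);R=np.array([[np.cos(th),-np.sin(th)],[np.sin(th),np.cos(th)]])
    return th,b-R@a,R
E
python3 - <<'E'
from h import *
def proc(n,off,rails,score,mod):
    c=arm.capture(n); f=lambda p:(np.array(p)+.5)/5-.5+off
    W=ray(c,f(rails),.040)[:,:2]
    th,t,R=fit(mod,W);print(n,"th",th,"t",t,"res mm\n",((W-t)@R-mod).round(4)*1e3)
    S=ray(c,f(score),.0372)[:,:2];print("score jig",((S-t)@R).round(4))
    return c,t,R,f
B,F,o,i=.1025,-.0775,.0585,.0465
c,t,R,f=proc("top",(290,165),[(131,72),(522,157),(513,187),(474,384),(468,411),(70,323),(79,298)],[(405,167),(369,355)],np.array([(B,-o),(F,-o),(F,-i),(F,i),(F,o),(B,o),(B,i)]))
print("edge",(ray(c,f([(570,175),(520,432)]),.034)[:,:2]-t)@R)
print("bystanders",ray(c,f([(190,460),(340,525)]),.03)[:,:2], "jig",(ray(c,f([(190,460),(340,525)]),.03)[:,:2]-t)@R)
# grip two view
s=arm.capture("scene")
def P(c):return c["K"]@np.c_[cv2.Rodrigues(c["rvec"])[0],c["tvec"]]
g=lambda p,off:((np.array(p)+.5)/5-.5+np.array(off))
X=cv2.triangulatePoints(P(c),P(s),g((606,75),(290,165)).reshape(2,1),g((624,93),(290,170)).reshape(2,1)).ravel();X=X[:3]/X[3]
print("grip",X,"jig",(X[:2]-t)@R)
proc("scene",(290,170),[(303,160),(562,357),(532,368),(360,452),(332,467),(98,243),(127,233)],[(465,312),(293,385)],np.array([(B,-o),(F,-o),(F,-i),(F,i),(F,o),(B,o),(B,i)]))
E
```

```text
top th 1.3365893772972974 t [ 0.51990435 -0.10804575] res mm
 [[-0.7 -0.8]
 [-0.3 -1. ]
 [ 1.   1.4]
 [ 0.8 -0.4]
 [ 1.  -0.1]
 [-0.2  0.4]
 [-1.5  0.6]]
score jig [[-0.0278 -0.0441]
 [-0.0293  0.0431]]
edge [[-0.10095738 -0.05781357]
 [-0.10106842  0.06138527]]
bystanders [[ 0.42648746 -0.047121  ]
 [ 0.39727742 -0.11225498]] jig [[ 0.03758202  0.1050054 ]
 [-0.03255254  0.11830221]]
grip [ 0.55620731 -0.21020727  0.18144838] jig [-0.09094749 -0.05902063]
scene th 1.3644473216274726 t [ 0.51405309 -0.10726698] res mm
 [[-1.3  2.1]
 [ 1.2 -2.1]
 [ 2.8  1.1]
 [ 1.6 -0.1]
 [ 0.8  2.5]
 [-2.1 -0.4]
 [-3.1 -3.2]]
score jig [[-0.0273 -0.0486]
 [-0.0247  0.042 ]]
```

```bash
cat >> h.py <<'E'
TH=1.3366;T=np.array([.5195,-.108]);RJ=np.array([[np.cos(TH),-np.sin(TH)],[np.sin(TH),np.cos(TH)]])
def to(jx,jy,z):
    "shift and turn in tool axes to jig xy, world z, tool down with tool x along +-jig x or y (nearest)"
    s=arm.state();R=cv2.Rodrigues(s["tool_rot"])[0]
    tgt=np.r_[RJ@[jx,jy]+T,z]
    print("pos",s["position"].round(4),"jig",((s["position"][:2]-T)@RJ).round(4),"F",s["contact_force"].round(1),"w",round(s["grip_width"],3),"t",s["time_s"],"q",s["joint_positions"].round(2))
    print("target",tgt.round(4),"shift",(R.T@(tgt-s["position"])).round(4))
    for k in range(4):
        a=TH+k*np.pi/2;x=np.array([np.cos(a),np.sin(a),0]);z_=np.array([0,0,-1.]);D=np.c_[x,np.cross(z_,x),z_]
        print(" tool x at jig",90*k,"turn",cv2.Rodrigues(R.T@D)[0].ravel().round(3))
E
python3 - <<'E'
from h import *
to(.12,0,.15)
E
```

```text
pos [0.222  0.4756 0.2311] jig [0.4987 0.4248] F [ 0.5  0.2 -0.1] w 0.085 t 0.25 q [ 0.98  0.26 -0.05  1.26  0.    1.42]
target [0.5473 0.0087 0.15  ] shift [-0.4923 -0.2854  0.0812]
 tool x at jig 0 turn [-0.     0.     1.368]
 tool x at jig 90 turn [-0.    -0.    -0.203]
 tool x at jig 180 turn [-0.    -0.    -1.773]
 tool x at jig 270 turn [-0.000e+00  1.000e-03  2.939e+00]
```

send_rows(series=[{"hand": 0, "x": -0.05, "y": -0.03, "z": 0, "wz": -0.05}, {"hand": 0, "x": -0.1, "y": -0.06, "z": 0, "wz": -0.1}, {"hand": 0, "x": -0.15, "y": -0.09, "z": 0, "wz": -0.15}, {"hand": 0, "x": -0.2, "y": -0.12, "z": 0, "wz": -0.203}, {"hand": 0, "x": -0.25, "y": -0.145, "z": 0, "wz": -0.203}])

```text
validation failed for argument at $.se...
```

send_rows(series=[{"hand": 0}, {"hand": 0}])

```text
validation failed for argument at $.se...
```

```bash
python3 - <<'E'
from h import *
to(.125,0,.1)
E
```

```text
pos [0.222  0.4756 0.2311] jig [0.4987 0.4248] F [ 0.5  0.2 -0.1] w 0.085 t 0.25 q [ 0.98  0.26 -0.05  1.26  0.    1.42]
target [0.5485 0.0136 0.1   ] shift [-0.4913 -0.2805  0.1312]
 tool x at jig 0 turn [-0.     0.     1.368]
 tool x at jig 90 turn [-0.    -0.    -0.203]
 tool x at jig 180 turn [-0.    -0.    -1.773]
 tool x at jig 270 turn [-0.000e+00  1.000e-03  2.939e+00]
```

All seven fields are needed in every row.

send_rows(series=[{"hand": 0, "x": -0.04, "y": -0.02, "z": 0, "wx": 0, "wy": 0, "wz": -0.05}, {"hand": 0, "x": -0.08, "y": -0.045, "z": 0, "wx": 0, "wy": 0, "wz": -0.1}, {"hand": 0, "x": -0.12, "y": -0.07, "z": 0, "wx": 0, "wy": 0, "wz": -0.15}, {"hand": 0, "x": -0.16, "y": -0.09, "z": 0, "wx": 0, "wy": 0, "wz": -0.203}, {"hand": 0, "x": -0.2, "y": -0.115, "z": 0, "wx": 0, "wy": 0, "wz": -0.203}])

```text
time_s: 0.75
position: [0.3555, 0.2855, 0.2313]
tool_rot: [0.363, 3.12, 0.0]
contact_force: [1.8, 1.2, -0.1]
grip_width: 0.0122
grip_force: 0.0
```

```bash
python3 - <<'E'
from h import *
to(.125,0,.1)
E
```

```text
pos [0.3555 0.2855 0.2313] jig [0.3447 0.2508] F [ 1.8  1.2 -0.1] w 0.012 t 0.75 q [ 0.5   0.14 -0.2   1.22  0.    0.73]
target [0.5485 0.0136 0.1   ] shift [-0.2502 -0.2204  0.1314]
 tool x at jig 0 turn [1.000e-03 0.000e+00 1.574e+00]
 tool x at jig 90 turn [0.    0.    0.003]
 tool x at jig 180 turn [-0.000e+00  1.000e-03 -1.568e+00]
 tool x at jig 270 turn [-1.000e-03  0.000e+00 -3.139e+00]
```

send_rows(series=[{"hand": 0, "x": -0.035, "y": -0.03, "z": 0, "wx": 0, "wy": 0, "wz": 0}, {"hand": 0, "x": -0.07, "y": -0.06, "z": 0, "wx": 0, "wy": 0, "wz": 0}, {"hand": 0, "x": -0.105, "y": -0.09, "z": 0.01, "wx": 0, "wy": 0, "wz": 0}, {"hand": 0, "x": -0.14, "y": -0.12, "z": 0.02, "wx": 0, "wy": 0, "wz": 0}, {"hand": 0, "x": -0.175, "y": -0.15, "z": 0.03, "wx": 0, "wy": 0, "wz": 0}])

```text
time_s: 1.25
position: [0.491, 0.0986, 0.201]
tool_rot: [0.367, 3.12, 0.0]
contact_force: [1.0, 0.2, -0.3]
grip_width: -0.0003
grip_force: 0.0
```

send_rows(series=[{"hand": 0, "x": -0.03, "y": -0.02, "z": 0.02, "wx": 0, "wy": 0, "wz": 0}, {"hand": 0, "x": -0.055, "y": -0.045, "z": 0.045, "wx": 0, "wy": 0, "wz": 0}, {"hand": 0, "x": -0.07, "y": -0.06, "z": 0.06, "wx": 0, "wy": 0, "wz": 0}, {"hand": 0, "x": -0.07, "y": -0.06, "z": 0.06, "wx": 0, "wy": 0, "wz": 0}, {"hand": 0, "x": -0.07, "y": -0.06, "z": 0.06, "wx": 0, "wy": 0, "wz": 0}])

```text
time_s: 1.75
position: [0.5441, 0.0258, 0.1412]
tool_rot: [-0.368, -3.119, -0.0]
contact_force: [0.2, 0.4, 0.8]
grip_width: -0.0002
grip_force: 0.0
```

```bash
python3 - <<'E'
from h import *
to(.115,0,.041)
c=arm.capture("wrist");cv2.imwrite("pics/w1.png",c["pixels"][:,:,::-1])
E
```

```text
pos [0.5441 0.0258 0.1412] jig [0.1359 0.0071] F [0.2 0.4 0.8] w -0.0 t 1.75 q [-0.1   0.34 -0.19  1.05  0.    0.13]
target [0.5462 0.0039 0.041 ] shift [-0.0072 -0.0209  0.1002]
 tool x at jig 0 turn [-1.00e-03 -1.00e-03  1.57e+00]
 tool x at jig 90 turn [ 0.    -0.001 -0.   ]
 tool x at jig 180 turn [ 1.000e-03 -1.000e-03 -1.571e+00]
 tool x at jig 270 turn [-1.000e-03 -0.000e+00  3.141e+00]
```

View pics/w1.png

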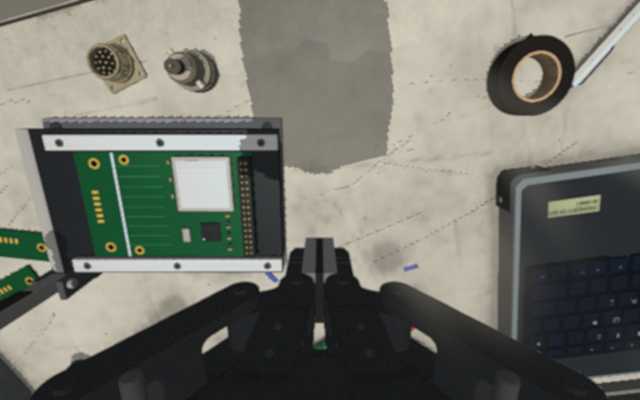

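The wrist view from behind the jig shows the shut fingers at (318,245), the header at (247,205), the score line from (113,155) to (128,257), the near rail corners at (43,136) and (279,136), and the far rail from (76,259) to (282,258). I'll measure from this.

```bash
cat >> h.py <<'E'
def sub(img,pts,w=3):
    g=cv2.cvtColor(img,cv2.COLOR_RGB2GRAY)
    return cv2.cornerSubPix(g,np.float32(pts).reshape(-1,1,2),(w,w),(-1,-1),(3,50,.01)).reshape(-1,2)
E
python3 - <<'E'
from h import *
c=arm.capture("wrist")
M=np.array([(F,y) for F in(-.0775,.1025) for y in(.0585,.0465,-.0465,-.0585)])
p=[(43,136),(43,152),(76,259),(76,272),(279,136),(279,150),(282,258),(283,271)]
q=sub(c["pixels"],p);print((q-p).round(1).tolist())
W=ray(c,q,.040)[:,:2];th,t,R=fit(M,W);print(th,t,"\n",((W-t)@R-M).round(4)*1e3)
f=lambda u,z:((ray(c,u,z)[:,:2]-t)@R).round(4)
# score: bright in rows between
g=c["pixels"].astype(int).min(2);S=[]
for v in range(165,245,5):
    u0=int(113+(v-155)*15/102);w=g[v,u0-6:u0+9].astype(float);w=np.clip(w-w.min()-60,0,None);S.append((u0-6+(w*np.arange(15)).sum()/w.sum(),v))
s=f(S,.0372);print("score",s[:,0].mean(),np.polyfit(s[:,1],s[:,0],1),s[::5])
print("header rear top",f([(254,155),(258,255)],.0462),"edge",f([(24,130),(57,272)],.034))
cv2.imwrite("pics/w1c.png",cv2.resize(c["pixels"][110:310,10:300,::-1],None,fx=2.7,fy=2.7,interpolation=cv2.INTER_CUBIC))
E
```

```text
[[-1.8, -1.4], [2.0, -2.2], [0.0, 0.0], [-2.1, -1.3], [-2.3, -1.6], [0.0, 0.0], [-1.3, 0.6], [0.0, 0.0]]
1.3392719613541437 [ 0.5209234  -0.10584689] 
 [[-0.8 -0.1]
 [-0.6  0.3]
 [ 3.1 -0.2]
 [-1.1  0.6]
 [-0.5 -0.3]
 [ 0.8 -0.2]
 [-1.2 -0.1]
 [ 0.4 -0. ]]
score -0.0297 [ 0.00129353 -0.02970344] [[-0.0296  0.0343]
 [-0.0297  0.0137]
 [-0.0297 -0.0078]
 [-0.0298 -0.0304]]
header rear top [[ 0.085   0.0434]
 [ 0.0833 -0.0401]] edge [[-0.096   0.0614]
 [-0.0992 -0.0625]]
```

View pics/w1c.png

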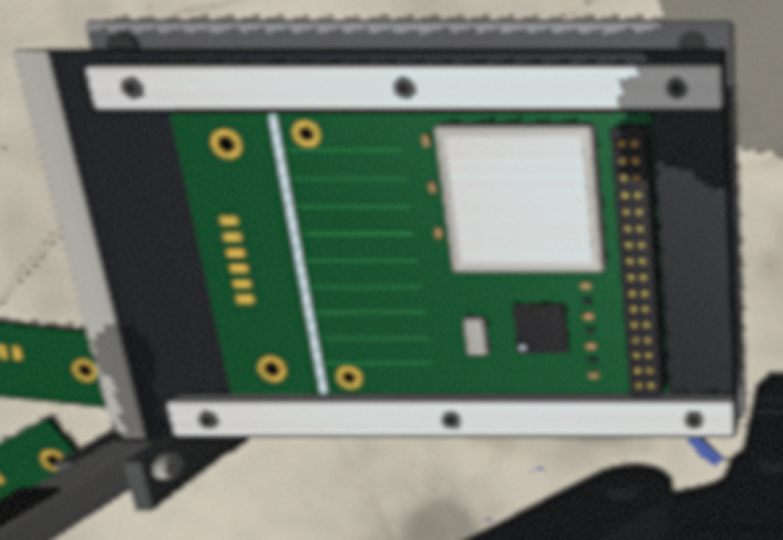

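```bash
sed -i 's/^TH=1.3366;T=np.array(\[.5195,-.108\])/TH=1.338;T=np.array([.5205,-.1065])/' h.py; python3 - <<'E'
from h import *
to(.120,0,.040)
E
```

```text
pos [0.5442 0.0265 0.142 ] jig [0.1349 0.0076] F [-0.3  0.3 -0.4] w -0.0 t 1.85 q [-0.1   0.34 -0.19  1.05  0.    0.13]
target [0.5482 0.0103 0.04  ] shift [-0.0075 -0.015   0.102 ]
 tool x at jig 0 turn [1.00e-03 0.00e+00 1.57e+00]
 tool x at jig 90 turn [ 0.     0.001 -0.   ]
 tool x at jig 180 turn [-0.000e+00  1.000e-03 -1.571e+00]
 tool x at jig 270 turn [ 1.000e-03 -0.000e+00  3.141e+00]
```

send_rows(series=[{"hand": 0, "x": -0.0075, "y": -0.01, "z": 0.03, "wx": 0, "wy": 0, "wz": 0}, {"hand": 0, "x": -0.0075, "y": -0.015, "z": 0.06, "wx": 0, "wy": 0, "wz": 0}, {"hand": 0, "x": -0.0075, "y": -0.015, "z": 0.085, "wx": 0, "wy": 0, "wz": 0}, {"hand": 0, "x": -0.0075, "y": -0.015, "z": 0.1, "wx": 0, "wy": 0, "wz": 0}, {"hand": 0, "x": -0.0075, "y": -0.015, "z": 0.102, "wx": 0, "wy": 0, "wz": 0}])

```text
time_s: 2.35
position: [0.5472, 0.0105, 0.0386]
tool_rot: [-0.364, -3.119, -0.0]
contact_force: [-1.1, 0.5, 0.6]
grip_width: -0.0004
grip_force: 0.0
```

send_rows(series=[{"hand": 0, "x": 0, "y": -0.004, "z": 0, "wx": 0, "wy": 0, "wz": 0}, {"hand": 0, "x": 0, "y": -0.008, "z": 0, "wx": 0, "wy": 0, "wz": 0}, {"hand": 0, "x": 0, "y": -0.012, "z": 0, "wx": 0, "wy": 0, "wz": 0}, {"hand": 0, "x": 0, "y": -0.016, "z": 0, "wx": 0, "wy": 0, "wz": 0}, {"hand": 0, "x": 0, "y": -0.02, "z": 0, "wx": 0, "wy": 0, "wz": 0}])

```text
time_s: 2.85
position: [0.5436, -0.0104, 0.0396]
tool_rot: [0.367, 3.12, -0.0]
contact_force: [-0.8, -0.8, 0.7]
grip_width: 0.0001
grip_force: 0.0
```

```bash
python3 - <<'E'
from h import *
to(.120,0,.040)
c=arm.capture("wrist");cv2.imwrite("pics/w2.png",c["pixels"][:,:,::-1])
E
```

```text
pos [ 0.5436 -0.0104  0.0396] jig [ 0.0988 -0.0003] F [-0.8 -0.8  0.7] w 0.0 t 2.85 q [-0.17  0.42 -0.36  0.79 -0.    0.06]
target [0.5482 0.0103 0.04  ] shift [ 0.0003  0.0212 -0.0004]
 tool x at jig 0 turn [0.   0.   1.57]
 tool x at jig 90 turn [-0.     0.001 -0.001]
 tool x at jig 180 turn [-0.     0.    -1.572]
 tool x at jig 270 turn [1.00e-03 0.00e+00 3.14e+00]
```

View pics/w2.png

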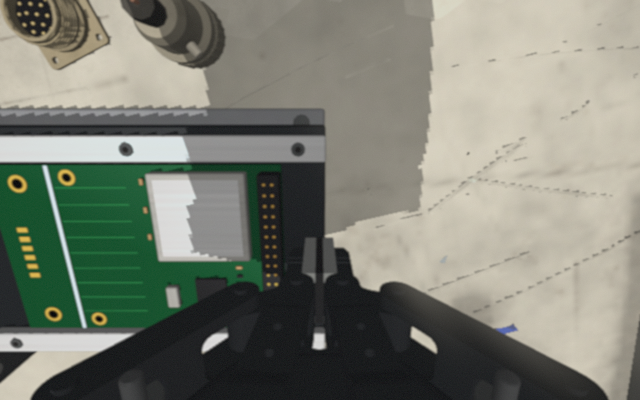

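The header's rear face is at u≈282 and the fingertip's left face at u≈302, so the gap is about 8 mm. I'll push in stages, short of the goal first.

send_rows(series=[{"hand": 0, "x": 0, "y": -0.006, "z": 0, "wx": 0, "wy": 0, "wz": 0}, {"hand": 0, "x": 0, "y": -0.011, "z": 0, "wx": 0, "wy": 0, "wz": 0}, {"hand": 0, "x": 0, "y": -0.016, "z": 0, "wx": 0, "wy": 0, "wz": 0}, {"hand": 0, "x": 0, "y": -0.021, "z": 0, "wx": 0, "wy": 0, "wz": 0}, {"hand": 0, "x": 0, "y": -0.026, "z": 0, "wx": 0, "wy": 0, "wz": 0}])

```text
time_s: 3.4
position: [0.5374, -0.0356, 0.0393]
tool_rot: [-0.367, -3.12, -0.0]
contact_force: [0.6, 1.7, 1.5]
grip_width: 0.0002
grip_force: 0.6
```

send_rows(series=[{"hand": 0, "x": 0, "y": -0.006, "z": 0, "wx": 0, "wy": 0, "wz": 0}, {"hand": 0, "x": 0, "y": -0.012, "z": 0, "wx": 0, "wy": 0, "wz": 0}, {"hand": 0, "x": 0, "y": -0.018, "z": 0, "wx": 0, "wy": 0, "wz": 0}, {"hand": 0, "x": 0, "y": -0.024, "z": 0, "wx": 0, "wy": 0, "wz": 0}, {"hand": 0, "x": 0, "y": -0.03, "z": 0, "wx": 0, "wy": 0, "wz": 0}])

```text
time_s: 3.9
position: [0.5304, -0.0649, 0.0393]
tool_rot: [-0.366, -3.12, -0.0]
contact_force: [0.4, 0.2, 0.8]
grip_width: 0.0002
grip_force: 0.6
```

send_rows(series=[{"hand": 0, "x": 0, "y": -0.004, "z": 0, "wx": 0, "wy": 0, "wz": 0}, {"hand": 0, "x": 0, "y": -0.008, "z": 0, "wx": 0, "wy": 0, "wz": 0}, {"hand": 0, "x": 0, "y": -0.011, "z": 0, "wx": 0, "wy": 0, "wz": 0}, {"hand": 0, "x": 0, "y": -0.012, "z": 0, "wx": 0, "wy": 0, "wz": 0}, {"hand": 0, "x": 0, "y": -0.012, "z": 0, "wx": 0, "wy": 0, "wz": 0}])

```text
time_s: 4.4
position: [0.5278, -0.0762, 0.0393]
tool_rot: [0.367, 3.12, -0.0]
contact_force: [-0.4, -0.0, -0.2]
grip_width: -0.0003
grip_force: 0.0
```

```bash
python3 - <<'E'
from h import *
to(.120,0,.040)
c=arm.capture("wrist")["pixels"];d=arm.capture("top")["pixels"];np.savez("v3.npz",w=c,t=d)
a=cv2.resize(d[165:285,290:450],None,fx=4,fy=4,interpolation=cv2.INTER_CUBIC)
im=np.zeros((600,800,3),np.uint8);im[:320,:512]=c[:320,:512];im[0:0]=0
im[320:600,:640]=a[100:380,:640];cv2.imwrite("pics/m3.png",im[:,:,::-1])
E
```

```text
pos [ 0.5278 -0.0762  0.0393] jig [ 0.0312 -0.0001] F [-0.4 -0.  -0.2] w -0.0 t 4.4 q [-0.3   0.41 -0.39  0.77 -0.   -0.06]
target [0.5482 0.0103 0.04  ] shift [ 0.0002  0.0888 -0.0007]
 tool x at jig 0 turn [-0.    0.    1.57]
 tool x at jig 90 turn [-0.     0.    -0.001]
 tool x at jig 180 turn [-0.    -0.    -1.572]
 tool x at jig 270 turn [0.   0.   3.14]
```

View pics/m3.png

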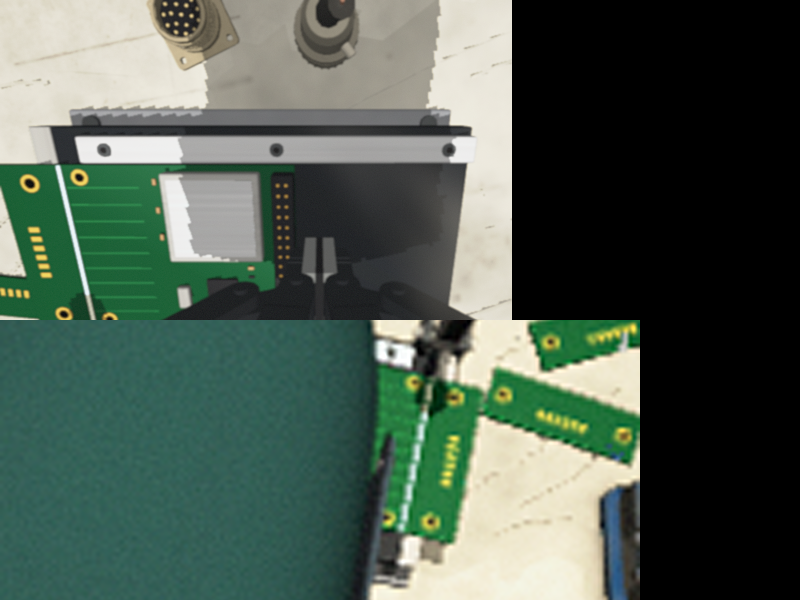

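The wrist view is good. The near rail runs from (78,150) to (473,150), the steel edge is at about (31,126) to (37,163), and the score line starts at (58,165), so it is about 9 mm short. I'll measure it by row profiles.

```bash
cat >> h.py <<'E'
def prof(g,v,lo,hi):  # strongest horizontal gradient, subpixel
    r=cv2.GaussianBlur(g,(3,3),0)[v].astype(float);d=np.abs(np.gradient(r))[lo:hi];k=int(d.argmax());k=min(max(k,1),len(d)-2)
    a,b,e=d[k-1:k+2];return lo+k+.5*(a-e)/(a-2*b+e+1e-9)
def score(c,a0,a1,b0,b1,e0,e1,s0,s1,rv,ev,sv):
    g=cv2.cvtColor(c["pixels"],cv2.COLOR_RGB2GRAY)
    R=RJ;J=lambda P:((ray(c,P[0],P[1])[:,:2]-T)@R)
    F=J(([(prof(g,v,a0,a1),v) for v in rv],.040));B=J(([(prof(g,v,b0,b1),v) for v in rv],.040))
    E=J(([(prof(g,v,e0,e1),v) for v in ev],.034))
    S=[]
    for v in sv:
        m=int(s0+(s1-s0)*(v-sv[0])/(sv[-1]-sv[0]));w=c["pixels"][v,m-7:m+8].min(1).astype(float);w=np.clip(w-np.median(w)-50,0,None);S.append((m-7+(w*np.arange(15)).sum()/w.sum(),v))
    S=J((S,.0372));f=np.median(F[:,0]);b=np.median(B[:,0])
    print("front",F[:,0].round(4),"back",B[:,0].round(4),"len",b-f,"\nedge",E.round(4).tolist())
    k=np.polyfit(S[:,1],S[:,0],1);print("score x",S[:,0].mean(),"slope",k[0],"spread",(S[:,0]-np.polyval(k,S[:,1])).std())
    print("err vs rails: front",S[:,0].mean()-(f-.025),"back",S[:,0].mean()-(b-.205),"vs edge seen",S[:,0].mean()-np.median(E[:,0]))
E
python3 - <<'E'
from h import *
c=arm.capture("wrist")
score(c,70,90,465,480,25,42,59,88,range(141,160,3),range(128,160,4),range(175,290,10))
E
```

```text
front [-0.0777 -0.0777 -0.0777 -0.0777 -0.0777 -0.0777 -0.0777] back [0.1013 0.1013 0.1012 0.1011 0.1013 0.1013 0.1012] len 0.17895458967965872 
edge [[-0.1026, 0.0615], [-0.1028, 0.0597], [-0.1029, 0.0579], [-0.1026, 0.0561], [-0.1027, 0.0542], [-0.1027, 0.0523], [-0.1028, 0.0505], [-0.1029, 0.0486]]
score x -0.09065764648914648 slope 0.0021796155580821115 spread 1.382483562993634e-05
err vs rails: front 0.012035147007989994 back 0.013080557328331258 vs edge seen 0.012048835307972308
```

Rails and edge agree: 12.0 mm remain. I'll push 10 and recheck.

send_rows(series=[{"hand": 0, "x": 0, "y": -0.003, "z": 0, "wx": 0, "wy": 0, "wz": 0}, {"hand": 0, "x": 0, "y": -0.006, "z": 0, "wx": 0, "wy": 0, "wz": 0}, {"hand": 0, "x": 0, "y": -0.009, "z": 0, "wx": 0, "wy": 0, "wz": 0}, {"hand": 0, "x": 0, "y": -0.01, "z": 0, "wx": 0, "wy": 0, "wz": 0}, {"hand": 0, "x": 0, "y": -0.01, "z": 0, "wx": 0, "wy": 0, "wz": 0}])

```text
time_s: 5.05
position: [0.5254, -0.0861, 0.0393]
tool_rot: [-0.367, -3.12, 0.0]
contact_force: [0.1, -0.2, -1.7]
grip_width: 0.0
grip_force: 0.0
```

```bash
python3 - <<'E'
from h import *
to(.120,0,.040)
c=arm.capture("wrist")
score(c,90,115,484,504,44,62,61,88,range(141,160,3),range(128,160,4),range(175,285,10))
E
```

```text
pos [ 0.5254 -0.0861  0.0393] jig [ 0.021  -0.0001] F [ 0.1 -0.2 -1.7] w 0.0 t 5.05 q [-0.32  0.41 -0.39  0.77 -0.   -0.08]
target [0.5482 0.0103 0.04  ] shift [ 0.0002  0.099  -0.0008]
 tool x at jig 0 turn [-0.     0.     1.569]
 tool x at jig 90 turn [-0.    -0.    -0.001]
 tool x at jig 180 turn [-0.    -0.    -1.572]
 tool x at jig 270 turn [-0.    0.    3.14]
front [-0.0777 -0.0777 -0.0777 -0.0777 -0.0777 -0.0777 -0.0777] back [0.1012 0.1012 0.1012 0.1013 0.1013 0.1012 0.1011] len 0.17889084646860576 
edge [[-0.1025, 0.0615], [-0.1025, 0.0597], [-0.1026, 0.0579], [-0.1027, 0.056], [-0.1027, 0.0542], [-0.1027, 0.0523], [-0.1029, 0.0505], [-0.1027, 0.0486]]
score x -0.10084403348081894 slope 0.0017996181508021238 spread 3.659554205800773e-05
err vs rails: front 0.0018483850390745848 back 0.0029575385704688067 vs edge seen 0.0018267818326376528
```

send_rows(series=[{"hand": 0, "x": 0, "y": -0.001, "z": 0, "wx": 0, "wy": 0, "wz": 0}, {"hand": 0, "x": 0, "y": -0.002, "z": 0, "wx": 0, "wy": 0, "wz": 0}, {"hand": 0, "x": 0, "y": -0.002, "z": 0, "wx": 0, "wy": 0, "wz": 0}, {"hand": 0, "x": 0, "y": -0.002, "z": 0, "wx": 0, "wy": 0, "wz": 0}, {"hand": 0, "x": 0, "y": -0.002, "z": 0, "wx": 0, "wy": 0, "wz": 0}])

```text
time_s: 5.6
position: [0.525, -0.0878, 0.0393]
tool_rot: [-0.366, -3.12, 0.0]
contact_force: [-0.1, 0.2, 0.6]
grip_width: -0.0002
grip_force: 0.0
```

```bash
python3 - <<'E'
from h import *
to(.120,0,.040)
c=arm.capture("wrist")
score(c,94,119,488,508,48,66,61,88,range(141,160,3),range(128,160,4),range(175,285,10))
E
```

```text
pos [ 0.525  -0.0878  0.0393] jig [ 0.0193 -0.    ] F [-0.1  0.2  0.6] w -0.0 t 5.6 q [-0.32  0.41 -0.39  0.77 -0.   -0.08]
target [0.5482 0.0103 0.04  ] shift [ 1.000e-04  1.007e-01 -7.000e-04]
 tool x at jig 0 turn [-0.    0.    1.57]
 tool x at jig 90 turn [-0.    -0.    -0.001]
 tool x at jig 180 turn [-0.    -0.    -1.572]
 tool x at jig 270 turn [-0.     0.     3.141]
front [-0.0777 -0.0777 -0.0777 -0.0777 -0.0777 -0.0777 -0.0777] back [0.1011 0.1013 0.1011 0.1012 0.1012 0.1012 0.1012] len 0.17885935860748486 
edge [[-0.1025, 0.0615], [-0.1026, 0.0597], [-0.1027, 0.0578], [-0.1033, 0.056], [-0.1032, 0.0542], [-0.1039, 0.0523], [-0.1037, 0.0504], [-0.1035, 0.0485]]
score x -0.10248042728764463 slope 0.0021462166889178384 spread 1.8171853820767465e-05
err vs rails: front 0.00020800474639941224 back 0.0013486461389145415 vs edge seen 0.0008017901377277148
```

The score is within about 1 mm. Now I'll back off, rise, and go behind the bar.

send_rows(series=[{"hand": 0, "x": 0, "y": 0.006, "z": 0, "wx": 0, "wy": 0, "wz": 0}, {"hand": 0, "x": 0, "y": 0.012, "z": -0.02, "wx": 0, "wy": 0, "wz": 0}, {"hand": 0, "x": 0, "y": 0.012, "z": -0.06, "wx": 0, "wy": 0, "wz": 0}, {"hand": 0, "x": 0, "y": 0.012, "z": -0.1, "wx": 0, "wy": 0, "wz": 0}, {"hand": 0, "x": 0, "y": 0.012, "z": -0.14, "wx": 0, "wy": 0, "wz": 0}])

```text
time_s: 6.15
position: [0.5275, -0.0755, 0.1809]
tool_rot: [-0.366, -3.12, -0.0]
contact_force: [0.6, -0.2, 0.4]
grip_width: -0.0
grip_force: 0.0
```

send_rows(series=[{"hand": 0, "x": 0, "y": 0, "z": -0.035, "wx": 0, "wy": 0, "wz": 0}, {"hand": 0, "x": 0, "y": 0, "z": -0.07, "wx": 0, "wy": 0, "wz": 0}, {"hand": 0, "x": -0.03, "y": 0, "z": -0.075, "wx": 0, "wy": 0, "wz": 0}, {"hand": 0, "x": -0.07, "y": 0, "z": -0.075, "wx": 0, "wy": 0, "wz": 0}, {"hand": 0, "x": -0.11, "y": 0, "z": -0.075, "wx": 0, "wy": 0, "wz": 0}])

```text
time_s: 6.65
position: [0.6361, -0.1014, 0.255]
tool_rot: [0.366, 3.119, -0.0]
contact_force: [0.4, -0.5, -0.1]
grip_width: -0.0
grip_force: 0.0
```

```bash
python3 - <<'E'
from h import *
to(-.092,-.12,.138)
c=arm.capture("scene");d=arm.capture("wrist")["pixels"]
im=np.vstack([d[:,:,:],np.zeros((0,640,3),np.uint8)])
cv2.imwrite("pics/m4.png",np.hstack([cv2.resize(c["pixels"][150:300,320:480],(426,400)),cv2.resize(d,(374,234))[np.r_[0:234,np.zeros(166,int)]]])[:,:,::-1])
E
```

```text
pos [ 0.6361 -0.1014  0.255 ] jig [ 0.0317 -0.1113] F [ 0.4 -0.5 -0.1] w -0.0 t 6.65 q [-0.28  0.47  0.34  1.44  0.   -0.05]
target [ 0.616  -0.2237  0.138 ] shift [-0.0087 -0.1237  0.117 ]
 tool x at jig 0 turn [1.00e-03 1.00e-03 1.57e+00]
 tool x at jig 90 turn [-0.     0.001 -0.001]
 tool x at jig 180 turn [-1.000e-03  1.000e-03 -1.572e+00]
 tool x at jig 270 turn [2.000e-03 0.000e+00 3.141e+00]
```

View pics/m4.png

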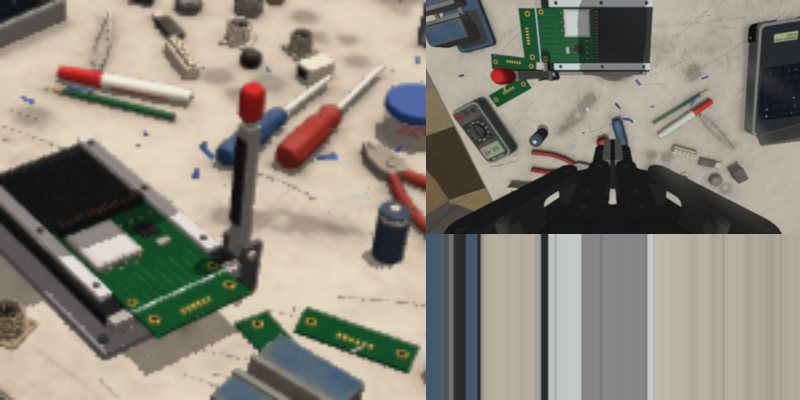

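The board's strip now hangs out past the edge, and the bar is still upright with its grip at (252,100) in the crop. Next I'll go behind the bar.

send_rows(series=[{"hand": 0, "x": -0.0087, "y": -0.04, "z": 0, "wx": 0, "wy": 0, "wz": 0}, {"hand": 0, "x": -0.0087, "y": -0.08, "z": 0, "wx": 0, "wy": 0, "wz": 0}, {"hand": 0, "x": -0.0087, "y": -0.115, "z": 0.02, "wx": 0, "wy": 0, "wz": 0}, {"hand": 0, "x": -0.0087, "y": -0.124, "z": 0.05, "wx": 0, "wy": 0, "wz": 0}, {"hand": 0, "x": -0.0087, "y": -0.124, "z": 0.085, "wx": 0, "wy": 0, "wz": 0}])

```text
time_s: 7.25
position: [0.6141, -0.2257, 0.169]
tool_rot: [0.37, 3.118, -0.001]
contact_force: [0.3, 0.5, -0.8]
grip_width: 0.0
grip_force: 0.0
```

send_rows(series=[{"hand": 0, "x": 0, "y": 0, "z": 0.02, "wx": 0, "wy": 0, "wz": 0}, {"hand": 0, "x": 0, "y": 0, "z": 0.032, "wx": 0, "wy": 0, "wz": 0}, {"hand": 0, "x": 0, "y": 0, "z": 0.032, "wx": 0, "wy": 0, "wz": 0}])

```text
time_s: 7.55
position: [0.6139, -0.2235, 0.1362]
tool_rot: [-0.366, -3.118, -0.001]
contact_force: [0.6, 0.3, -0.5]
grip_width: 0.0004
grip_force: 0.0
```

```bash
python3 - <<'E'
from h import *
to(-.092,0,.138)
E
```

```text
pos [ 0.6139 -0.2235  0.1362] jig [-0.0923 -0.1178] F [ 0.6  0.3 -0.5] w 0.0 t 7.55 q [-0.47  0.52  0.11  1.16  0.   -0.24]
target [ 0.4993 -0.196   0.138 ] shift [ 0.1178  0.0002 -0.0015]
 tool x at jig 0 turn [-1.00e-03 -2.00e-03  1.57e+00]
 tool x at jig 90 turn [ 0.001 -0.002 -0.001]
 tool x at jig 180 turn [ 2.000e-03 -1.000e-03 -1.572e+00]
 tool x at jig 270 turn [-3.000e-03 -1.000e-03  3.141e+00]
```

send_rows(series=[{"hand": 0, "x": 0.015, "y": 0, "z": 0, "wx": 0, "wy": 0, "wz": 0}, {"hand": 0, "x": 0.027, "y": 0, "z": 0, "wx": 0, "wy": 0, "wz": 0}, {"hand": 0, "x": 0.034, "y": 0, "z": 0, "wx": 0, "wy": 0, "wz": 0}, {"hand": 0, "x": 0.04, "y": 0, "z": 0, "wx": 0, "wy": 0, "wz": 0}, {"hand": 0, "x": 0.046, "y": 0, "z": 0, "wx": 0, "wy": 0, "wz": 0}])

```text
time_s: 8.05
position: [0.57, -0.2136, 0.138]
tool_rot: [0.366, 3.119, -0.001]
contact_force: [1.1, -0.5, 0.8]
grip_width: 0.0001
grip_force: 0.4
```

send_rows(series=[{"hand": 0, "x": 0.006, "y": 0, "z": 0, "wx": 0, "wy": 0, "wz": 0}, {"hand": 0, "x": 0.012, "y": 0, "z": 0, "wx": 0, "wy": 0, "wz": 0}, {"hand": 0, "x": 0.018, "y": 0, "z": 0, "wx": 0, "wy": 0, "wz": 0}, {"hand": 0, "x": 0.024, "y": 0, "z": 0, "wx": 0, "wy": 0, "wz": 0}, {"hand": 0, "x": 0.03, "y": 0, "z": 0, "wx": 0, "wy": 0, "wz": 0}])

```text
time_s: 8.55
position: [0.54, -0.2065, 0.1372]
tool_rot: [-0.366, -3.12, -0.0]
contact_force: [0.6, -1.6, -0.2]
grip_width: -0.0003
grip_force: 0.3
```

send_rows(series=[{"hand": 0, "x": 0.006, "y": 0, "z": 0, "wx": 0, "wy": 0, "wz": 0}, {"hand": 0, "x": 0.012, "y": 0, "z": 0, "wx": 0, "wy": 0, "wz": 0}, {"hand": 0, "x": 0.018, "y": 0, "z": 0, "wx": 0, "wy": 0, "wz": 0}, {"hand": 0, "x": 0.024, "y": 0, "z": 0, "wx": 0, "wy": 0, "wz": 0}, {"hand": 0, "x": 0.03, "y": 0, "z": 0, "wx": 0, "wy": 0, "wz": 0}])

```text
time_s: 9.05
position: [0.5109, -0.1995, 0.1373]
tool_rot: [-0.366, -3.12, -0.0]
contact_force: [0.2, -0.8, -1.0]
grip_width: 0.0001
grip_force: 0.0
```

send_rows(series=[{"hand": 0, "x": 0.005, "y": 0, "z": 0, "wx": 0, "wy": 0, "wz": 0}, {"hand": 0, "x": 0.01, "y": 0, "z": 0, "wx": 0, "wy": 0, "wz": 0}, {"hand": 0, "x": 0.012, "y": 0, "z": 0, "wx": 0, "wy": 0, "wz": 0}, {"hand": 0, "x": 0.012, "y": 0, "z": 0, "wx": 0, "wy": 0, "wz": 0}, {"hand": 0, "x": 0.012, "y": 0, "z": 0, "wx": 0, "wy": 0, "wz": 0}])

```text
time_s: 9.55
position: [0.4999, -0.197, 0.1373]
tool_rot: [0.367, 3.12, -0.0]
contact_force: [-0.4, 0.2, 0.1]
grip_width: -0.0003
grip_force: 0.0
```

```bash
python3 - <<'E'
from h import *
to(-.092,0,.138)
c=arm.capture("scene")["pixels"][130:310,290:480];cv2.imwrite("pics/s5.png",cv2.resize(c,None,fx=3,fy=3)[:,:,::-1])
E
```

```text
pos [ 0.4999 -0.197   0.1373] jig [-0.0928 -0.0008] F [-0.4  0.2  0.1] w -0.0 t 9.55 q [-0.53  0.33 -0.21  1.03 -0.   -0.29]
target [ 0.4993 -0.196   0.138 ] shift [ 0.0008  0.0008 -0.0007]
 tool x at jig 0 turn [0.   0.   1.57]
 tool x at jig 90 turn [-0.     0.    -0.001]
 tool x at jig 180 turn [-0.     0.    -1.572]
 tool x at jig 270 turn [0.    0.    3.141]
```

View pics/s5.png

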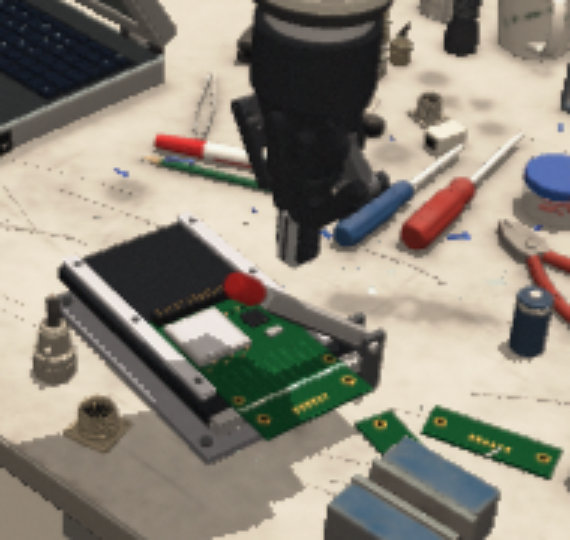

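The bar has left the fingers and is sinking, with its grip now at (245,288) in the crop. I'll raise the hand, pull it away and wait.

send_rows(series=[{"hand": 0, "x": 0, "y": 0, "z": -0.03, "wx": 0, "wy": 0, "wz": 0}, {"hand": 0, "x": 0, "y": 0, "z": -0.06, "wx": 0, "wy": 0, "wz": 0}, {"hand": 0, "x": 0, "y": 0.03, "z": -0.1, "wx": 0, "wy": 0, "wz": 0}, {"hand": 0, "x": 0, "y": 0.06, "z": -0.12, "wx": 0, "wy": 0, "wz": 0}, {"hand": 0, "x": 0, "y": 0.1, "z": -0.12, "wx": 0, "wy": 0, "wz": 0}])

```text
time_s: 10.1
position: [0.5243, -0.0996, 0.2601]
tool_rot: [0.368, 3.115, -0.002]
contact_force: [-0.3, -0.6, -1.0]
grip_width: -0.0002
grip_force: 0.0
```

send_rows(series=[{"hand": 0, "x": 0, "y": 0.04, "z": 0, "wx": 0, "wy": 0, "wz": 0}, {"hand": 0, "x": 0, "y": 0.08, "z": 0, "wx": 0, "wy": 0, "wz": 0}, {"hand": 0, "x": 0, "y": 0.1, "z": 0, "wx": 0, "wy": 0, "wz": 0}, {"hand": 0, "x": 0, "y": 0.1, "z": 0, "wx": 0, "wy": 0, "wz": 0}, {"hand": 0, "x": 0, "y": 0.1, "z": 0, "wx": 0, "wy": 0, "wz": 0}])

```text
time_s: 10.6
position: [0.5462, -0.0023, 0.2572]
tool_rot: [-0.365, -3.12, 0.0]
contact_force: [-0.2, -0.5, -1.0]
grip_width: -0.0001
grip_force: 0.0
```

send_rows(series=[{"hand": 0, "x": 0, "y": 0, "z": 0, "wx": 0, "wy": 0, "wz": 0}, {"hand": 0, "x": 0, "y": 0, "z": 0, "wx": 0, "wy": 0, "wz": 0}, {"hand": 0, "x": 0, "y": 0, "z": 0, "wx": 0, "wy": 0, "wz": 0}, {"hand": 0, "x": 0, "y": 0, "z": 0, "wx": 0, "wy": 0, "wz": 0}, {"hand": 0, "x": 0, "y": 0, "z": 0, "wx": 0, "wy": 0, "wz": 0}])

```text
time_s: 11.1
position: [0.546, -0.0026, 0.2573]
tool_rot: [0.367, 3.12, 0.0]
contact_force: [0.2, -0.2, 0.6]
grip_width: -0.0001
grip_force: 0.0
```

send_rows(series=[{"hand": 0, "x": 0, "y": 0, "z": 0, "wx": 0, "wy": 0, "wz": 0}, {"hand": 0, "x": 0, "y": 0, "z": 0, "wx": 0, "wy": 0, "wz": 0}, {"hand": 0, "x": 0, "y": 0, "z": 0, "wx": 0, "wy": 0, "wz": 0}, {"hand": 0, "x": 0, "y": 0, "z": 0, "wx": 0, "wy": 0, "wz": 0}, {"hand": 0, "x": 0, "y": 0, "z": 0, "wx": 0, "wy": 0, "wz": 0}])

```text
time_s: 11.6
position: [0.5461, -0.0023, 0.2573]
tool_rot: [-0.366, -3.12, 0.0]
contact_force: [-0.4, -0.3, 0.0]
grip_width: -0.0001
grip_force: 0.0
```

send_rows(series=[{"hand": 0, "x": 0, "y": 0, "z": 0, "wx": 0, "wy": 0, "wz": 0}, {"hand": 0, "x": 0, "y": 0, "z": 0, "wx": 0, "wy": 0, "wz": 0}, {"hand": 0, "x": 0, "y": 0, "z": 0, "wx": 0, "wy": 0, "wz": 0}, {"hand": 0, "x": 0, "y": 0, "z": 0, "wx": 0, "wy": 0, "wz": 0}, {"hand": 0, "x": 0, "y": 0, "z": 0, "wx": 0, "wy": 0, "wz": 0}])

```text
time_s: 12.1
position: [0.5461, -0.0023, 0.2573]
tool_rot: [-0.366, -3.12, 0.0]
contact_force: [0.2, 0.4, -0.3]
grip_width: 0.0002
grip_force: 0.0
```

send_rows(series=[{"hand": 0, "x": 0, "y": 0, "z": 0, "wx": 0, "wy": 0, "wz": 0}, {"hand": 0, "x": 0, "y": 0, "z": 0, "wx": 0, "wy": 0, "wz": 0}, {"hand": 0, "x": 0, "y": 0, "z": 0, "wx": 0, "wy": 0, "wz": 0}, {"hand": 0, "x": 0, "y": 0, "z": 0, "wx": 0, "wy": 0, "wz": 0}, {"hand": 0, "x": 0, "y": 0, "z": 0, "wx": 0, "wy": 0, "wz": 0}])

```text
time_s: 12.6
position: [0.5461, -0.0023, 0.2573]
tool_rot: [-0.366, -3.12, -0.0]
contact_force: [-0.1, 0.9, -0.5]
grip_width: 0.0002
grip_force: 0.0
```

```bash
python3 - <<'E'
from h import *
to(-.092,0,.138)
c=arm.capture("scene")["pixels"][180:300,290:450];w=arm.capture("wrist")["pixels"]
cv2.imwrite("pics/s6.png",np.vstack([cv2.resize(c,(400,300)),cv2.resize(w,(400,250))])[:,:,::-1])
E
```

```text
pos [ 0.5461 -0.0023  0.2573] jig [ 0.1073 -0.0009] F [-0.1  0.9 -0.5] w 0.0 t 12.6 q [-0.15  0.29  0.07  1.34  0.    0.08]
target [ 0.4993 -0.196   0.138 ] shift [ 0.0007 -0.1993  0.1193]
 tool x at jig 0 turn [ 0.   -0.    1.57]
 tool x at jig 90 turn [ 0.    -0.    -0.001]
 tool x at jig 180 turn [ 0.     0.    -1.572]
 tool x at jig 270 turn [-0.    -0.     3.141]
```

View pics/s6.png

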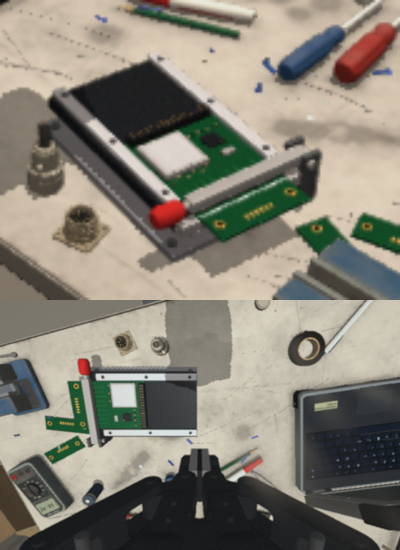

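The bar lies level across the board, with its grip at (167,213) in the top half, and the white score line shows along the steel edge. The hand is clear, so I'll hand in.

send_rows(series=[{"hand": 0, "x": 0, "y": 0, "z": 0, "wx": 0, "wy": 0, "wz": 0}, {"hand": 0, "x": 0, "y": 0, "z": 0, "wx": 0, "wy": 0, "wz": 0}, {"hand": 0, "x": 0, "y": 0, "z": 0, "wx": 0, "wy": 0, "wz": 0}, {"hand": 0, "x": 0, "y": 0, "z": 0, "wx": 0, "wy": 0, "wz": 0}, {"hand": 0, "x": 0, "y": 0, "z": 0, "wx": 0, "wy": 0, "wz": 0}])

```text
time_s: 13.2
position: [0.5461, -0.0023, 0.2573]
tool_rot: [0.366, 3.12, 0.0]
contact_force: [0.5, -0.3, 0.0]
grip_width: 0.0002
grip_force: 0.0
```

```bash
python3 -c "
from plant import arm
print(arm.hand_in())"
```

```text
the job is handed in; nothing more can be done
None
```

The job is handed in at 13.2 s, no verdict returned: the score line measured within about 1 mm of the steel edge before the bar was lowered, the bar looks level on the board in the last picture, and the hand is clear.

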